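# Seat and clip the inlet cover of a bench fume extractor

### The arm

A 7-joint arm with a two-finger parallel gripper is mounted at the origin on the work surface. World frame = base frame: x ahead of the robot, y to its left, z up, the work surface at z = 0. Lengths are in m, angles in rad, forces in N, time in s.
With the tool pointing down it reaches from about 0.4 to 0.925 m from the base axis. Payload 5.6 kg.
Tool frame: the origin (TCP) lies midway between the tips of the shut fingers; the grasp point (between the pads) lies 19 mm behind it (env.grasp_offset is the distance from the TCP to the grasp point, in m); z points along the fingers, x is the direction in which the jaws open and shut, and the axes are right-handed (so a half turn about z gives the same grasp; the last joint's range is limited). The gripper opens to 85 mm and grips with 20 to 120 N. Pads are 22 mm wide; open, the fingers measure 114 mm over their backs; the gripper's body (76 mm by 85 mm) begins 54 mm behind the grasp point. The pads swing forward as they close: fully open they stand 13 mm farther back than shut.
Start: joints at [1.133, 0.468, -0.012, 1.603, 0.006, 1.071, -0.056], TCP at [0.25, -0.6, 0.231] pointing down, gripper open.
Joint ranges: [-2.53, 2.53], [-0.31, 2.02], [-1.57, 1.55], [0.28, 2.44], [-1.29, 4.43], [0.15, 1.84], [-2.92, 2.92]. Speed limits (rad/s): [2.57, 2.57, 3.14, 3.14, 3.14, 3.14, 3.14].

### API

Orientations are given as a rotation vector (axis times angle).
In Python, from cell import env gives the robot as it stands. The module is installed in compiled form; this text tells all that it offers.
- The arm moves only by the shell command python3 -m jog 'ROWS'. ROWS is a JSON object of lists of equal length, an entry for each row: "grip": the finger opening in cm, from 0 to 8.54; "dp": the shift along the tool's x, y, z in cm, a list of three; "turn": the turn about the tool's z in rad. In form: {"grip": [grip, ...], "dp": [[tx, ty, tz], ...], "turn": [turn, ...]}. A call has 1 to 8 rows; each row is the pose to reach, as a shift and turn from the pose commanded when the call began, along the tool's axes at that moment; what a row does not reach only later rows make up. A row lasts 1/10 s, in which the tool goes at most 50 mm and 8.59 degrees, less where a joint would pass 70% of its speed; a pose out of reach is approached as far as the arm can. A call with a gripper value outside its range is refused whole. The fingers move at their own pace and stop on an object; the grip force is fixed at half the most. Time passes only in rows, so rows that repeat a pose let the fingers close. It gives the time, the measured TCP pose, the force and the opening at its end, in the units of the state.
- env.state(): the state, without advancing time (a new reading comes with each control period).
- env.read_camera(name): name is "scene" or "top" or "wrist"; returns a dict with "frame" (480x640x3 uint8, red, green, blue), "range_z" (480x640 float32, m along the optical axis (not along the pixel's ray), 0 where there is no reading), "camera_matrix" (3x3 intrinsics, pixels), "D" ([k1, k2, p1, p2, k3] as OpenCV has them; the pictures are not rectified), "xyz" and "orientation" of the camera in the world. Camera axes: x right, y up, looking along -z (the intrinsics and any distortion apply to the point x, -y, -z); pixel columns grow to the right and rows downward; lengths in m; the calibration is good to about 2 mm. A picture is of the moment at which its call begins.
- env.finish_job(): hands the job in, once; it reports no verdict.
Trained networks look in a picture, given as the dict that the camera call returned (one of the last four; its "shot" number tells which), for a name from the list of things; names that differ only in an ending like _2 or _b are one class to them, and where a whole thing is asked for, a point or a joint stands for the part that bears it (a point fixed in the world has none). Each returns a list of dicts, best first, with "conf" (0 to 1); they miss things now and then, are a little off and sometimes report something else, mostly with a low value. They report only what shows in the picture. A call takes as long as a camera call.
- env.trace(query, picture): "pixels" (480x640 bool, what is visible of it) and "rect" ([left, top, width, height] in pixels, round what is visible of it).
- env.spot_point(query, picture): "xy" ([column, row] in pixels: a listed point, or the origin of a listed thing).
The state is a dict: "time_s": time; "q": joint angles; "qd": joint speeds; "tau": joint torques, N m; "position": TCP position; "tcp_rot": TCP orientation; "force": force on the tool from outside, world axes, zero at the start; "torque": the same for the moment, N m; "width": finger opening in m.
Only numpy, scipy, OpenCV 4.12 (cv2) and the standard library are available. Lean on these libraries where they do the work, as an engineer would, in place of code of your own. Each camera call takes 0.05 s, during which the arm holds its last target.

### The job

The fume extractor lies on its back, and its round inlet cover sits loosely on the centre spindle, still resting on the tips of the four studs because its holes are not over them. Turn the cover by pushing its upright lug until all four holes meet the studs and it drops fully home, flat on its seat; then swing both turn-clips all the way in over its rim to lock it. Leave the loose things lying on and around the extractor where they are.

Things in the scene. Friction and masses are not known exactly. Their poses are not given: they have to be found in the camera images.
- extractor: Grey square fume extractor, 210 x 210 mm, 90 mm high, fixed on the blue bench mat (3 mm thick). Origin: centre of its underside; z up, x and y square to its sides. On its flat top stand a round black seat (radius 67 mm, 4 mm high), a centre spindle (diameter 14 mm, about 40 mm high) and the four studs.
- seat (a point): Centre of the seat's top face, 94 mm above the extractor's underside; axes as the extractor's. The cover's underside comes to this height when home.
- stud (a point): Tip of one of four round-tipped steel studs, diameter 8 mm, 40 mm from the centre, 14 mm above the seat, at 45, 135, 225 and 315 degrees from the extractor's x axis (this one at 45). Outside the cover's rim a low grey rib (16 x 5 mm, 10 mm high, 73 to 89 mm from the centre) stands in line with each stud and shows its direction from above.
- cover: Loose aluminium disc, diameter 136 mm, 6 mm thick, 0.2 to 0.35 kg, on the spindle through its 17 mm centre hole. Origin: centre of its underside; z up. Four 11 mm stud holes at 40 mm from the centre, at 45, 135, 225, 315 degrees from its x (smaller holes are vents). It starts 20 to 70 degrees out, resting on the stud tips, underside about 14 mm above the seat; light friction, under 3 N at the lug.
- cover_lug (a point): Black upright cylinder on the cover's top: diameter 12, height 30 mm, 54 mm from the centre, 45 degrees from the cover's x, just outside a stud hole. Point: half-way up, 21 mm above the cover's underside. The cover fits in any of four quarter-turn positions: lug in line with any rib. It then drops by its own weight (about 2 degrees of play), and pressing it down settles it.
- clip_left (a joint): Turn-clip on the extractor's +y side, rad. 0: open, bar pointing to the extractor's +x; 1.57 (stop): closed, bar pointing to the centre, 1.5 mm above the home cover. Clockwise from above as it grows. Pivot at x 0, y +86 mm of the extractor. Bar 14 mm wide, 5 thick, 34 long. Starts at 0 to 0.2, light friction (under 2 N), stays where left. Swung in too early it goes under the cover and blocks it.
- clip_left_post (a point): The left clip's upright steel finger post, diameter 10 mm, 25 mm high, standing on the bar 28 mm from the pivot. Point: on its axis half-way up, 119 mm above the extractor's underside. Its x axis points from the pivot along the bar.
- clip_right (a joint): The same kind of clip on the extractor's -y side, pivot at x 0, y -86 mm. 0: open, bar pointing to the extractor's -x; 1.57 (stop): closed, bar pointing to the centre. It too turns clockwise seen from above as the value grows. Starts at 0 to 0.2.
- clip_right_post (a point): The right clip's finger post, same size and place on its bar as the left one's.
- flux_tin: Bystander: small round brass tin, diameter 32 mm, 14 mm high, on a corner of the extractor's top. Origin: centre of its underside.
- thumb_nut: Bystander: dark steel thumb nut, diameter 24 mm, 16 mm high, on the opposite corner of the extractor's top. Origin: centre of its underside.
- screwdriver: Bystander: screwdriver 170 mm long, lying on the mat beside the extractor's +y side. Origin: under its middle.
- brush: Bystander: brush 160 mm long, lying on the mat beside the extractor's -y side. Origin: under its middle.
- multimeter: Bystander: black meter, 140 x 75 x 34 mm, lying left of the mat. Origin: centre of its underside.
- wick_cup: Bystander: white cup, diameter 70 mm, 50 mm high, right of the mat. Origin: centre of its underside.

How it is judged:
By the outcome, as a careful person would: the job done as asked, in the order asked, and still so for the second after the job is handed in, with the robot touching nothing.
It also fails if it takes over 58 s, if anything falls off the work surface, if the arm or the gripper's body presses on something with over 40 N, if the wrist force passes 120 N, or if a joint passes its speed limit or range.

## Working session

There is one attempt and no reset: what is moved stays moved. The work goes in short steps, Python scripts to look and compute and a shell command to move; the robot and the scene stay as the last step left them, time stands still between calls to the robot, and variables do not carry over. Pictures are saved under pics/ and viewed, and the job is handed in when it is done.

```bash
mkdir -p pics
cat > h.py <<'E'
import numpy as np, cv2
from scipy.spatial.transform import Rotation as R
from cell import env
def rot(o):
    o=np.array(o,float)
    return o if o.shape==(3,3) else R.from_rotvec(o).as_matrix() if o.shape==(3,) else R.from_quat(o).as_matrix()
def ray(p,uv):
    u=cv2.undistortPoints(np.array([[uv]],float),np.array(p["camera_matrix"]),np.array(p["D"]))[0,0]
    d=np.array([u[0],-u[1],-1.0]); return np.array(p["xyz"]),rot(p["orientation"])@d
def at_z(p,uv,z):
    o,d=ray(p,uv); return o+d*(z-o[2])/d[2]
def at_depth(p,uv):
    o,d=ray(p,uv); return o+d*p["range_z"][int(round(uv[1])),int(round(uv[0]))]
def proj(p,X):
    c=rot(p["orientation"]).T@(np.array(X)-np.array(p["xyz"])); c=np.array([c[0],-c[1],-c[2]])
    return cv2.projectPoints(c.reshape(1,1,3),np.zeros(3),np.zeros(3),np.array(p["camera_matrix"]),np.array(p["D"]))[0].ravel()
def save(p,n): cv2.imwrite("pics/"+n,p["frame"][:,:,::-1])
E
python3 - <<'E'
from h import *
s=env.state();print(s["time_s"],s["position"],s["tcp_rot"],s["force"],s["width"])
for n in ["top","scene"]:
    p=env.read_camera(n);save(p,n+"0.png");print(n,p["xyz"],p["orientation"],p["camera_matrix"],p["D"])
    for q in ["extractor","seat","stud","cover","cover_lug","clip_left_post","clip_right_post","flux_tin","thumb_nut"]:
        for r in env.spot_point(q,p)[:4]: 
            print(q,np.round(r["xy"],1),round(r["conf"],2),np.round(at_depth(p,r["xy"]),4))
print(env.state()["time_s"])
E
```

```text
0.0 [ 0.24969541 -0.5994945   0.23032338] [-2.61313412e+00  1.74224992e+00  2.49362700e-03] [ 0.06164104 -0.46505509 -0.47091554] 0.0857230300246535
top [0.4005069  0.02470393 1.07323309] [ 0.12019528 -0.14221493 -1.55132833] [[437.62114491   0.         315.34448499]
 [  0.         437.62114491 238.46108236]
 [  0.           0.           1.        ]] [0.01449952 0.         0.         0.         0.        ]
extractor [285.  255.1] 0.76 [0.5242 0.0787 0.1156]
seat [279.9 248.5] 0.81 [0.5367 0.0894 0.1295]
stud [272.7 233. ] 0.6 [0.5726 0.107  0.1189]
cover [282.2 244.5] 0.73 [0.546  0.0848 0.1269]
cover_lug [260.1 240.2] 0.77 [0.5562 0.1344 0.1176]
cover_lug [123.7 263.4] 0.68 [0.5086 0.462  0.0372]
clip_left_post [242.1 228.3] 0.68 [0.5867 0.1788 0.0941]
clip_right_post [318.4 262.9] 0.64 [0.509  0.0047 0.1072]
clip_right_post [272.7 232.1] 0.22 [0.5751 0.1072 0.1164]
flux_tin [322.8 219.8] 0.5 [ 0.6063 -0.0039  0.1097]
thumb_nut [238.  278.7] 0.49 [0.4711 0.1804 0.1104]
scene [ 1.05749489 -0.93648197  0.98461954] [0.85513771 0.19923    0.44180259] [[569.1713415    0.         323.15853945]
 [  0.         569.1713415  244.54535591]
 [  0.           0.           1.        ]] [-0.14796584  0.          0.          0.          0.        ]
extractor [320.2 250.5] 0.83 [ 0.5863 -0.0128  0.0916]
seat [323.9 225.9] 0.78 [0.5647 0.049  0.1158]
stud [336.4 210.8] 0.72 [0.5636 0.122  0.1134]
cover [320.9 217.7] 0.84 [0.5417 0.0779 0.1135]
cover [280.8 282.4] 0.57 [ 0.5184 -0.0905  0.0218]
cover_lug [336.3 200.6] 0.55 [0.553  0.1426 0.1288]
clip_left_post [346.2 199.6] 0.64 [0.5016 0.3217 0.0012]
clip_right_post [291.1 225.5] 0.54 [0.4993 0.0013 0.1268]
flux_tin [329.3 252.1] 0.6 [ 0.6149 -0.0217  0.1048]
thumb_nut [310.  194.1] 0.57 [0.4579 0.177  0.0971]
1.0
```

Run:
```python
import cv2
a=cv2.imread("pics/top0.png");cv2.imwrite("pics/top0c.png",cv2.resize(a[170:320,190:380],None,fx=4,fy=4,interpolation=cv2.INTER_CUBIC))
a=cv2.imread("pics/scene0.png");cv2.imwrite("pics/scene0c.png",cv2.resize(a[150:320,220:420],None,fx=3.5,fy=3.5,interpolation=cv2.INTER_CUBIC))
```

```text
(no output)
```

View pics/top0c.png

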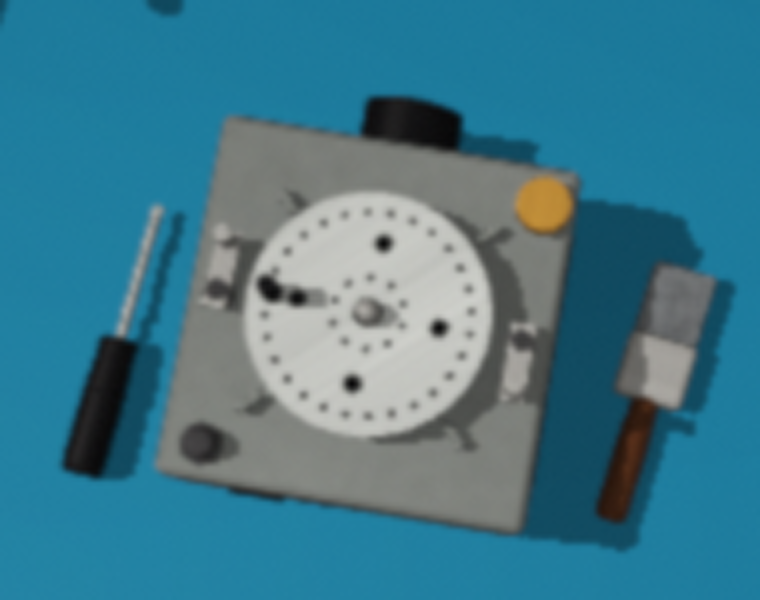

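View pics/scene0c.png

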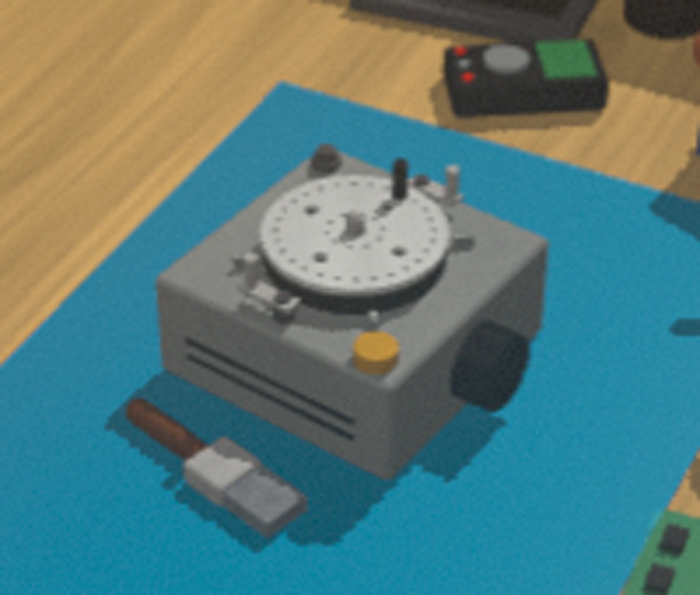

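View pics/top0.png

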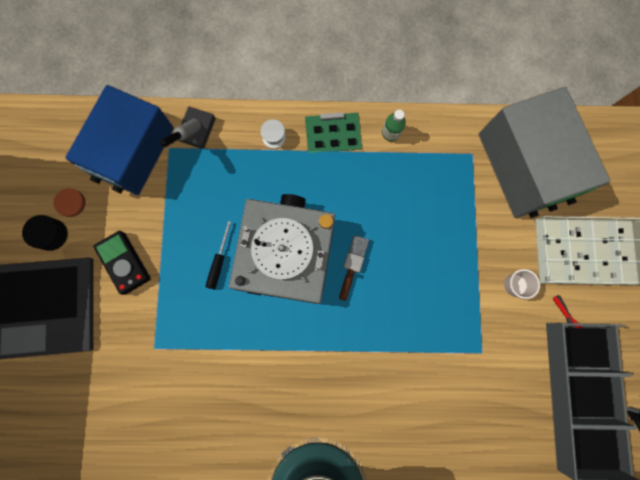

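Run:
```python
from h import *
p=env.read_camera("top")
f=lambda c:np.array(c)/4+[190,170]
C=np.array([at_z(p,f(c),0.093)[:2] for c in [(228,117),(580,175),(520,532),(158,468)]])
print(C,C.mean(0))
for i in range(4): d=C[(i+1)%4]-C[i];print(np.linalg.norm(d),np.degrees(np.arctan2(d[1],d[0])))
d=p["range_z"]; 
pts={"flux":((544,205),.107),"nut":((201,441),.109),"lug_top":((266,284),.097+.014+.036),"cover":((368,314),.117),"spindle":((365,312),.137),
"ribs":None}
for n,v in pts.items():
    if v: print(n,at_z(p,f(v[0]),v[1]))
for n,c in [("cover0",(400,360)),("cover1",(310,370)),("c2",(430,260)),("top",(190,370)),("top2",(440,480)),("top3",(250,150)),("mat",(100,150)),("mat",(700,500))]: print(n,at_depth(p,f(c)))
# other camera
s=env.read_camera("scene")
m=env.trace("cover",p)[0]["pixels"]; 
ys,xs=np.nonzero(m);(cx,cy),(a,b),t=cv2.fitEllipse(max(cv2.findContours(m.astype('uint8'),0,2)[0],key=len));print("cover ell",cx,cy,a,b,at_z(p,(cx,cy),.117))
for k in(-1,1): print(at_z(p,(cx+k*a/2,cy),.117))
```

```text
[[ 6.55122769e-01  1.70576658e-01]
 [ 6.24576799e-01 -3.22127228e-02]
 [ 4.21424266e-01 -2.95247641e-04]
 [ 4.53737621e-01  2.01263186e-01]] [0.53871536 0.08483297]
0.2050770319935572 -98.56601062045503
0.20564454035979932 171.0711974020482
0.20413219957454207 80.8919835284744
0.20370969714798018 -8.663931708453942
flux [ 0.60370048 -0.0112075   0.107     ]
nut [0.46792768 0.17560392 0.109     ]
lug_top [0.54954864 0.13860346 0.147     ]
cover [0.53856439 0.08559429 0.117     ]
spindle [0.53674069 0.08596729 0.137     ]
cover0 [0.51326051 0.0673297  0.11774863]
cover1 [0.50721026 0.11662739 0.11561804]
c2 [0.56941124 0.05208488 0.11673582]
top [0.50888698 0.18628322 0.09108735]
top2 [0.44923251 0.04451955 0.09626657]
top3 [0.63509895 0.15678353 0.09628963]
mat [0.65583457 0.26287761 0.00281411]
mat [ 0.44420048 -0.11177793  0.00277875]
cover ell 281.5292663574219 248.1390838623047 59.874046325683594 61.13652420043945 [0.53935121 0.0866526  0.117     ]
[0.53827367 0.15248982 0.117     ]
[0.54043445 0.02064625 0.117     ]
```

```bash
cat >> h.py <<'E'
EX=np.array([0.5385,0.0855]); YAW=np.radians(-8.8)
def w(x,y):  # extractor mm -> world m
    c,s=np.cos(YAW),np.sin(YAW); return EX+np.array([c*x-s*y,s*x+c*y])/1000
def inv(P):
    c,s=np.cos(YAW),np.sin(YAW); d=(np.array(P)[:2]-EX)*1000; return np.array([c*d[0]+s*d[1],-s*d[0]+c*d[1]])
def plan(targets,s=None):
    """targets: (xw,yw,zw,yaw_of_tool_x world rad, mod pi)"""
    s=s or env.state(); M=rot(s["tcp_rot"]); P=np.array(s["position"])
    print("t",round(s["time_s"],2),"P",np.round(P,4),"xyaw",round(np.degrees(np.arctan2(M[1,0],M[0,0])),1),"tilt",np.round(np.degrees(np.arccos(-M[2,2])),2),"q7",round(s["q"][6],2),"F",np.round(s["force"],1),"w",round(s["width"],4))
    y0=np.arctan2(M[1,0],M[0,0])
    for t in targets:
        d=M.T@(np.array(t[:3])-P)*100
        turn=-( (t[3]-y0+np.pi/2)%np.pi-np.pi/2)
        print("dp",np.round(d,2).tolist(),"turn",round(turn,3))
E
python3 - <<'E'
from h import *
plan([(*w(-60,0),.33,YAW+np.pi/2),(*w(0,0),.33,YAW)])
E
```

```text
t 1.15 P [ 0.2499 -0.6     0.2313] xyaw -67.4 tilt 0.0 q7 -0.06 F [1.  0.4 0.3] w 0.0855
dp [-55.31, -47.88, -9.88] turn 0.548
dp [-52.19, -53.0, -9.88] turn -1.022
```

```bash
python3 -m jog '{"grip":[2.4,2.4,2.4,2.4,2.4,2.4,2.4,2.4],"dp":[[-2,-2,-8],[-6,-6,-9.9],[-9.5,-9.5,-9.9],[-13,-13,-9.9],[-16.5,-16.5,-9.9],[-20,-20,-9.9],[-23.5,-23.5,-9.9],[-27,-27,-9.9]],"turn":[-0.1,-0.2,-0.3,-0.4,-0.5,-0.6,-0.7,-0.8]}'
python3 -c "
from h import *
plan([(*w(-60,0),.33,YAW)])"
```

```text
time_s: 1.95
position: [0.3853, -0.2705, 0.3307]
tcp_rot: [3.087, -0.581, 0.001]
force: [1.5, 0.3, 0.0]
width: 0.0238
t 1.95 P [ 0.3853 -0.2705  0.3307] xyaw -21.3 tilt 0.07 q7 0.14 F [1.5 0.3 0. ] w 0.0238
dp [-4.53, -37.43, 0.04] turn -0.219
```

```bash
python3 -m jog '{"grip":[2.4,2.4,2.4,2.4,2.4,2.4,2.4,2.4],"dp":[[-0.5,-4.5,0],[-1,-9,0],[-1.5,-14,0],[-2,-19,0],[-2.5,-24,0],[-3,-29,0],[-4,-33.5,0],[-4.5,-37.4,0]],"turn":[-0.1,-0.2,-0.22,-0.22,-0.22,-0.22,-0.22,-0.22]}'
python3 - <<'E'
from h import *
p=env.read_camera("wrist");save(p,"w1.png");print(p["xyz"],p["orientation"])
for q in ["seat","cover","cover_lug","clip_left_post","clip_right_post"]:
    for r in env.spot_point(q,p)[:2]: print(q,np.round(r["xy"],1),round(r["conf"],2),np.round(at_z(p,r["xy"],{"seat":.097,"cover":.111,"cover_lug":.132}.get(q,.122)),4))
plan([])
E
```

```text
time_s: 2.75
position: [0.4802, 0.0949, 0.3307]
tcp_rot: [-3.132, 0.242, -0.001]
force: [0.8, -0.6, 0.2]
width: 0.024
[0.49086933 0.16046294 0.47379306] [-0.26784123  0.01998722 -0.15330941]
seat [369.8 207.3] 0.68 [0.538  0.0856 0.097 ]
cover_lug [360.1 194.3] 0.6 [0.5253 0.1076 0.132 ]
cover_lug [382.7 160.1] 0.58 [0.5521 0.1384 0.132 ]
clip_right_post [346.9 286.4] 0.58 [0.4986 0.0037 0.122 ]
t 3.05 P [0.4804 0.0905 0.33  ] xyaw -9.1 tilt 0.06 q7 -0.52 F [ 0.1 -0.9  0.1] w 0.024
```

View pics/w1.png

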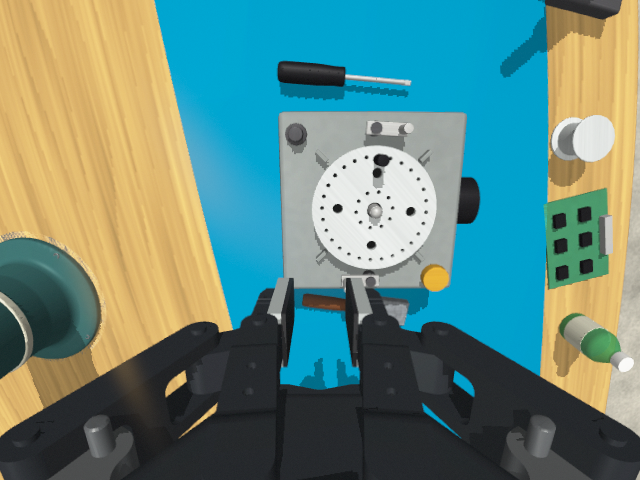

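Run:
```python
from h import *
p=env.read_camera("wrist")
a=p["frame"][100:300,265:485,::-1];cv2.imwrite("pics/w1c.png",cv2.resize(a,None,fx=3,fy=3,interpolation=cv2.INTER_CUBIC))
```

```text
(no output)
```

View pics/w1c.png

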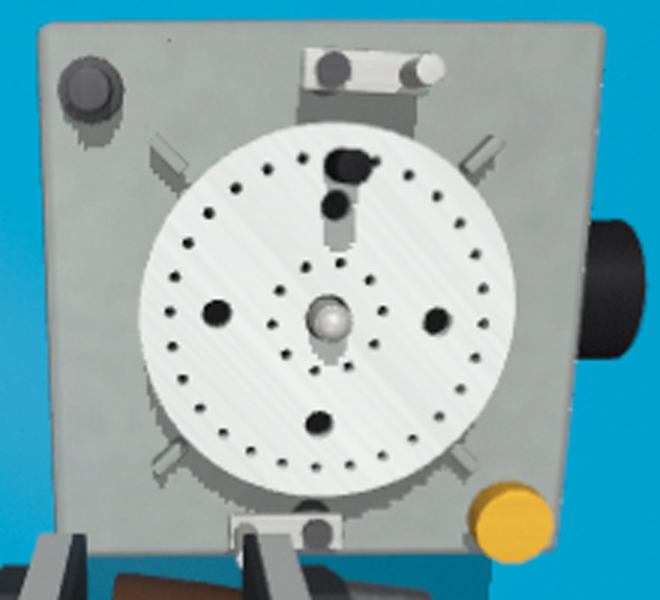

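Run:
```python
from h import *
p=env.read_camera("wrist");plan([])
f=lambda c:np.array(c)/3+[265,100]
H=np.array([at_z(p,f(c),.117)[:2] for c in [(335,206),(437,321),(319,422),(217,313)]]);c=H.mean(0)
print("hole centre",c,[ (round(np.linalg.norm(h-c)*1e3,1),round(np.degrees(np.arctan2(*(h-c)[::-1])),1)) for h in H])
Rb=np.array([at_z(p,f(c),.103)[:2] for c in [(169,155),(484,153),(462,461),(169,459)]])
print("rib c",Rb.mean(0)); 
for i,j in((0,2),(1,3)): d=Rb[i]-Rb[j];print(np.linalg.norm(d),np.degrees(np.arctan2(d[1],d[0])))
T=np.array([at_z(p,f(c),.093)[:2] for c in [(40,25),(605,25),(563,552),(60,552)]]);print("corner",T.mean(0))
for i in range(4): d=T[(i+1)%4]-T[i];print(np.linalg.norm(d),np.degrees(np.arctan2(d[1],d[0])))
for n,c,z in [("postL top",(430,68),.1345),("pivL",(332,70),.1095),("pivR",(315,530),.1095),("lugtop",(345,167),.147),("lugbase",(335,206),.117)]:
    x=at_z(p,f(c),z);print(n,x,inv(x))
```

```text
t 3.15 P [0.4804 0.0904 0.3302] xyaw -9.1 tilt 0.05 q7 -0.52 F [ 0.9 -0.  -0.1] w 0.0239
hole centre [0.54010514 0.08583007] [(np.float64(39.4), np.float64(79.2)), (np.float64(40.0), np.float64(-11.1)), (np.float64(39.4), np.float64(-101.1)), (np.float64(39.8), np.float64(168.9))]
rib c [0.54015606 0.08499019]
0.16313196468348065 125.69656388856886
0.16266786295615399 36.48788419430873
corner [0.54092167 0.08615654]
0.20491252391478443 -8.65678831893003
0.2061226130536766 -97.59800814668084
0.20836815887732138 170.76828057770592
0.2039969218142747 81.44534004553815
postL top [0.58053846 0.16533661 0.1345    ] [29.32972862 85.32808789]
pivL [0.55313323 0.17047236 0.1095    ] [ 1.46140793 86.21077785]
pivR [0.52677995 0.00144175 0.1095    ] [  1.27763211 -84.86175429]
lugtop [0.5473469 0.1389156 0.147    ] [ 0.57092827 54.14025878]
lugbase [0.54746258 0.12457427 0.117     ] [ 2.87926897 39.98545225]
```

```bash
sed -i 's/^EX=.*/EX=np.array([0.5394,0.0855]); YAW=np.radians(-8.9)/' h.py
cat >> h.py <<'E'
def lug(a,z,r=54): # world degrees, tool at lug circle, jaws tangential
    t=np.radians(a); return (*(EX+r/1000*np.array([np.cos(t),np.sin(t)])),z,t-np.pi/2)
E
python3 -c "
from h import *
plan([lug(79,.2),lug(79,.123)])"
```

```text
t 3.15 P [0.4804 0.0904 0.3302] xyaw -9.1 tilt 0.05 q7 -0.52 F [ 0.9 -0.  -0.1] w 0.0239
dp [6.08, -5.86, 13.01] turn 0.033
dp [6.08, -5.87, 20.71] turn 0.033
```

```bash
python3 -m jog '{"grip":[2.6,2.6,2.6,2.6,2.6,2.6],"dp":[[3,-3,2.5],[6.1,-5.9,5],[6.1,-5.9,9],[6.1,-5.9,13],[6.1,-5.9,15.5],[6.1,-5.9,15.5]],"turn":[0.03,0.03,0.03,0.03,0.03,0.03]}'
python3 - <<'E'
from h import *
p=env.read_camera("wrist");save(p,"w2.png")
plan([lug(79,.123)])
E
```

```text
time_s: 3.75
position: [0.5476, 0.1384, 0.1715]
tcp_rot: [3.125, -0.295, -0.011]
force: [-0.4, -1.0, 0.2]
width: 0.0258
t 3.8 P [0.5492 0.1394 0.1741] xyaw -10.8 tilt 0.19 q7 -0.79 F [0.1 0.1 0.3] w 0.0264
dp [0.08, 0.07, 5.11] turn 0.004
```

View pics/w2.png

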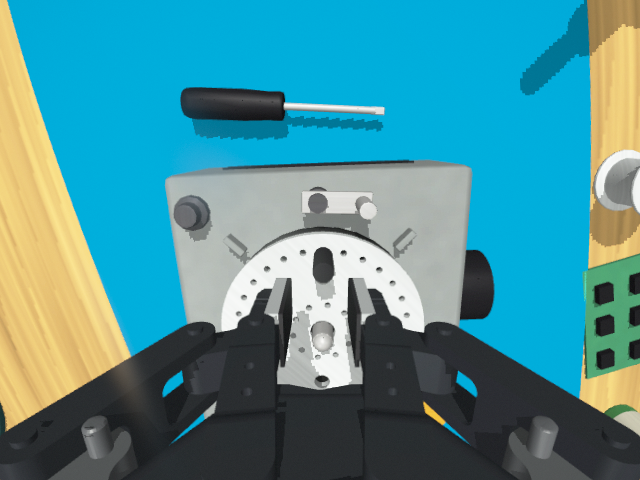

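```bash
python3 -m jog '{"grip":[2.6,2.6,2.6,2.0,2.0],"dp":[[0.1,0,2.5],[0.1,0,4],[0.1,0,5.1],[0.1,0,5.1],[0.1,0,5.1]],"turn":[0,0,0,0,0]}'
python3 - <<'E'
from h import *
p=env.read_camera("wrist");save(p,"w3.png")
plan([lug(a,.123) for a in (75,70,65,60,55,50,45,40,36)])
E
```

```text
time_s: 4.3
position: [0.5512, 0.1408, 0.1249]
tcp_rot: [-3.128, 0.292, -0.001]
force: [-0.9, -0.7, -0.8]
width: 0.0201
t 4.35 P [0.5514 0.1409 0.1251] xyaw -10.7 tilt 0.08 q7 -0.84 F [ 0.1  0.3 -0.1] w 0.0203
dp [0.26, 0.28, 0.21] turn 0.076
dp [0.72, 0.34, 0.22] turn 0.163
dp [1.18, 0.44, 0.22] turn 0.25
dp [1.64, 0.57, 0.22] turn 0.338
dp [2.07, 0.75, 0.22] turn 0.425
dp [2.49, 0.96, 0.22] turn 0.512
dp [2.89, 1.21, 0.22] turn 0.599
dp [3.27, 1.49, 0.22] turn 0.687
dp [3.55, 1.74, 0.22] turn 0.756
```

View pics/w3.png

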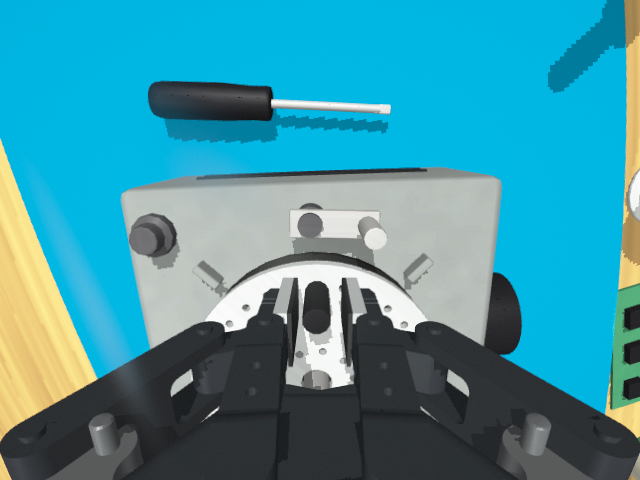

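```bash
python3 -m jog '{"grip":[2,2,2,2,2,2,2,2],"dp":[[0.3,0.2,0.2],[0.7,0.3,0.2],[1.2,0.4,0.2],[1.6,0.6,0.2],[2.1,0.75,0.2],[2.5,0.95,0.2],[2.9,1.2,0.2],[2.9,1.2,0.2]],"turn":[0.08,0.16,0.25,0.34,0.42,0.51,0.6,0.6]}'
python3 - <<'E'
from h import *
p=env.read_camera("wrist");save(p,"w4.png")
plan([lug(a,.123) for a in (45,42,39,36,34,32,30,28)])
E
```

```text
time_s: 5.15
position: [0.5779, 0.1237, 0.1232]
tcp_rot: [-2.901, 1.203, -0.002]
force: [0.5, 0.4, 0.0]
width: 0.0201
t 5.2 P [0.5777 0.1237 0.1231] xyaw -44.9 tilt 0.09 q7 -1.31 F [0. 0. 0.] w 0.0197
dp [-0.0, 0.01, 0.01] turn 0.001
dp [0.28, 0.02, 0.01] turn 0.054
dp [0.56, 0.04, 0.01] turn 0.106
dp [0.84, 0.08, 0.01] turn 0.158
dp [1.03, 0.11, 0.01] turn 0.193
dp [1.21, 0.15, 0.01] turn 0.228
dp [1.39, 0.19, 0.01] turn 0.263
dp [1.58, 0.25, 0.01] turn 0.298
```

View pics/w4.png

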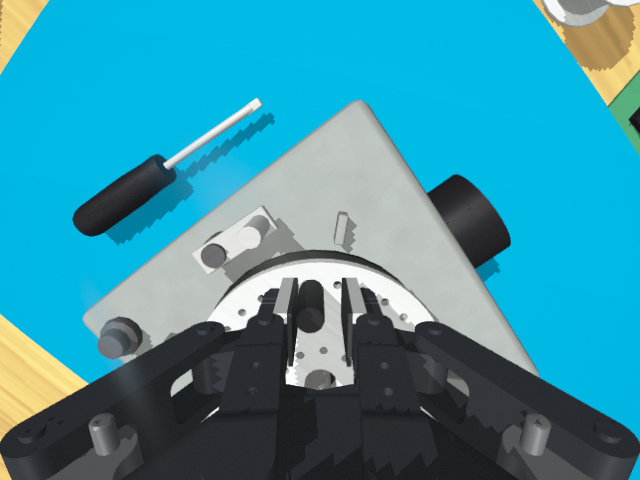

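```bash
python3 -m jog '{"grip":[2,2,2,2,2,2,2],"dp":[[0.3,0,0],[0.55,0.05,0],[0.85,0.1,0],[0.95,0.1,0],[1.1,0.1,0],[1.2,0.15,0],[1.2,0.15,0]],"turn":[0.05,0.1,0.16,0.18,0.2,0.23,0.23]}'
python3 - <<'E'
from h import *
p=env.read_camera("wrist");save(p,"w5.png")
plan([lug(a,.123) for a in (36,34,32,30,28)])
E
```

```text
time_s: 5.9
position: [0.5844, 0.1145, 0.1225]
tcp_rot: [-2.744, 1.528, 0.0]
force: [-1.3, 2.5, 2.1]
width: 0.02
t 5.95 P [0.5844 0.1145 0.1224] xyaw -58.2 tilt 0.03 q7 -1.49 F [-2.3  2.2  2.1] w 0.0199
dp [-0.3, -0.03, -0.06] turn -0.073
dp [-0.12, -0.04, -0.06] turn -0.038
dp [0.07, -0.04, -0.06] turn -0.003
dp [0.26, -0.04, -0.06] turn 0.032
dp [0.45, -0.03, -0.06] turn 0.067
```

View pics/w5.png

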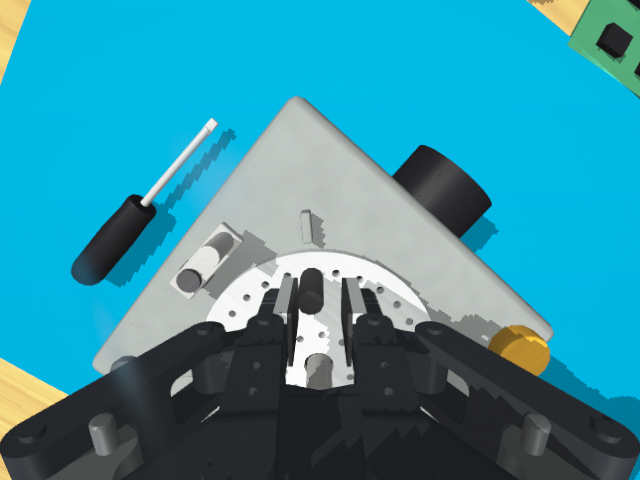

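```bash
python3 -m jog '{"grip":[2,2,2,2,2,1,0,0],"dp":[[-0.3,0,0],[-0.4,0,0],[-0.4,0,-2],[-0.3,0,-5],[-0.3,0,-5],[-0.3,0,-5],[-0.3,0,-5],[-0.3,0,-5]],"turn":[-0.03,-0.07,-0.07,-0.07,-0.07,-0.07,-0.07,-0.07]}'
python3 - <<'E'
from h import *
p=env.read_camera("wrist");save(p,"w6.png")
plan([lug(36.2,.14),lug(36.2,.133)])
m=p["range_z"]
for q in ["cover_lug"]:
    for r in env.spot_point(q,p)[:3]: print(q,r["xy"],r["conf"],at_z(p,r["xy"],.118))
E
```

```text
time_s: 6.75
position: [0.5823, 0.1161, 0.1711]
tcp_rot: [2.796, -1.43, -0.002]
force: [-0.6, 1.1, 0.3]
width: 0.0001
t 6.8 P [0.5824 0.1162 0.1712] xyaw -54.2 tilt 0.1 q7 -1.4 F [-0.2 -0.5 -0.2] w 0.0
dp [-0.06, -0.12, 3.12] turn -0.007
dp [-0.06, -0.12, 3.82] turn -0.007
cover_lug [314.2, 255.7] 0.59 [0.58235164 0.11913464 0.118     ]
```

View pics/w6.png

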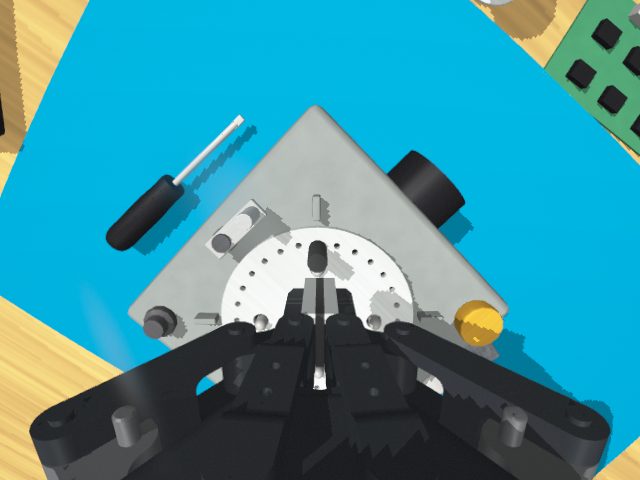

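```bash
python3 -m jog '{"grip":[0,0,0,0,0],"dp":[[-0.05,-0.1,2],[-0.05,-0.1,3],[-0.05,-0.1,3.6],[-0.05,-0.1,3.85],[-0.05,-0.1,3.95]],"turn":[0,0,0,0,0]}'
python3 -c "
from h import *
plan([lug(36.2,.133)])"
```

```text
time_s: 7.35
position: [0.583, 0.1174, 0.1331]
tcp_rot: [2.795, -1.431, -0.002]
force: [-4.6, -0.7, 8.8]
width: 0.0001
t 7.35 P [0.583  0.1174 0.1331] xyaw -54.2 tilt 0.1 q7 -1.43 F [-4.6 -0.7  8.8] w 0.0001
dp [-0.0, -0.0, 0.01] turn -0.007
```

```bash
python3 -m jog '{"grip":[0,0],"dp":[[0,0,0.05],[0,0,0.1]],"turn":[0,0]}'
python3 -m jog '{"grip":[0,0,0],"dp":[[0,0,-2],[0,0,-6],[0,0,-6]],"turn":[0,0,0]}'
python3 - <<'E'
from h import *
p=env.read_camera("scene");save(p,"s7.png");a=p["frame"][150:320,220:420,::-1]
cv2.imwrite("pics/s7c.png",cv2.resize(a,None,fx=3.5,fy=3.5,interpolation=cv2.INTER_CUBIC))
t=env.read_camera("top")
a=t["frame"][170:320,190:380,::-1];cv2.imwrite("pics/t7c.png",cv2.resize(a,None,fx=4,fy=4,interpolation=cv2.INTER_CUBIC))
a=0
plan([(*w(28,86),.16,YAW+np.pi/2)])
# cover depth
for X in [w(-40,0),w(-20,30),w(0,-45),w(30,-20),w(-30,-30)]:
    u=proj(p,[*X,.103]); print(np.round(at_depth(p,u),4),end=' ');u=proj(t,[*X,.103]); print(np.round(at_depth(t,u),4))
E
```

```text
time_s: 7.55
position: [0.583, 0.1174, 0.1331]
tcp_rot: [2.796, -1.431, -0.001]
force: [-6.4, -1.8, 11.2]
width: 0.0001
time_s: 7.85
position: [0.5868, 0.1188, 0.1973]
tcp_rot: [-2.791, 1.428, -0.012]
force: [0.0, 1.2, 0.1]
width: -0.0003
t 7.95 P [0.5842 0.1176 0.1931] xyaw -54.2 tilt 0.17 q7 -1.4 F [-0.  -0.4 -0.4] w -0.0
dp [-4.17, -2.52, 3.31] turn 0.78
[0.5003 0.091  0.1036] [0.4427 0.0531 0.6616]
[0.541  0.0852 0.1306] [0.4545 0.0655 0.6501]
[0.5309 0.0439 0.1004] [0.458  0.0318 0.6502]
[0.5635 0.066  0.0987] [0.4744 0.041  0.6396]
[0.5053 0.0601 0.1033] [0.4449 0.0399 0.6613]
```

View pics/s7c.png

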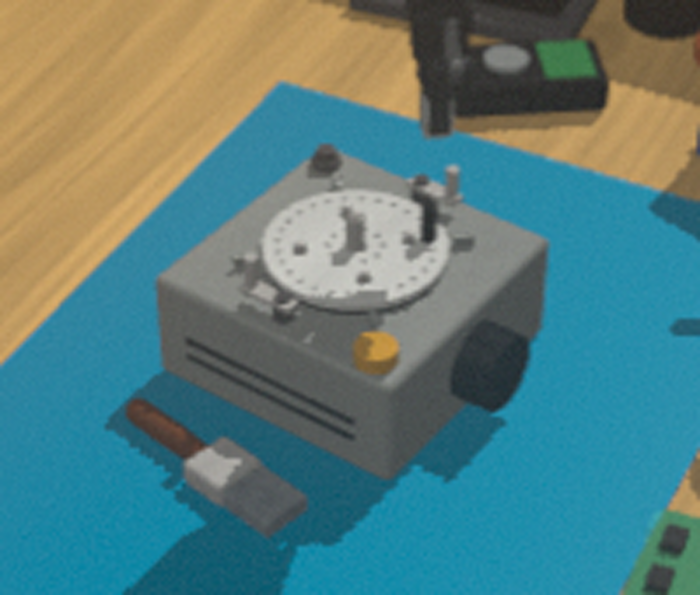

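View pics/t7c.png

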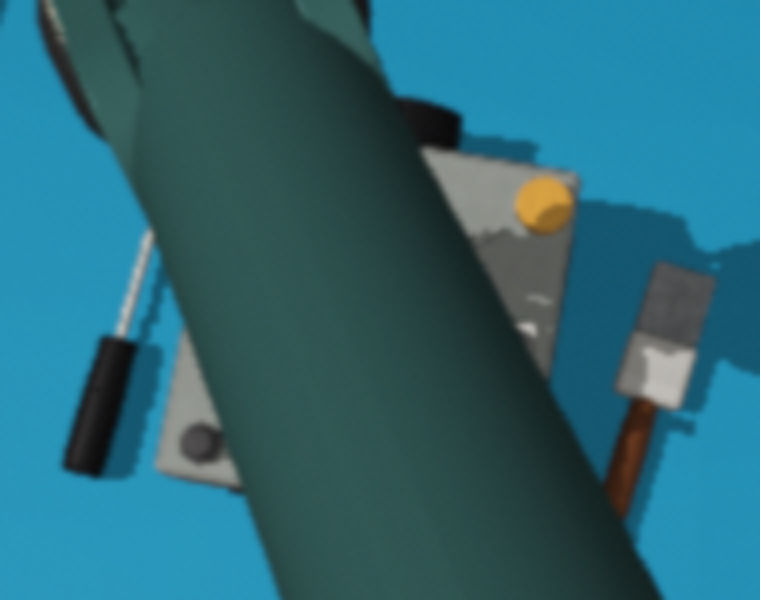

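```bash
python3 -m jog '{"grip":[2.6,2.6,2.6,2.6,2.6,2.6,2.6,2.6],"dp":[[-1,-0.5,0],[-2,-1,0],[-3,-1.5,0],[-4.2,-2,0],[-4.2,-2.5,0],[-4.2,-2.5,0],[-4.2,-2.5,0],[-4.2,-2.5,0]],"turn":[-0.15,-0.3,-0.44,-0.59,-0.74,-0.89,-1.04,-1.19]}'
python3 -m jog '{"grip":[2.6,2.6,2.6,2.6,2.6,2.6,2.6,2.6],"dp":[[0,0,0],[0,0,0],[0,0,0],[0,0,0],[0,0,0],[0,0,0],[0,0,0],[0,0,0]],"turn":[-0.15,-0.3,-0.44,-0.59,-0.74,-0.89,-1.04,-1.17]}'
python3 - <<'E'
from h import *
p=env.read_camera("wrist");save(p,"w8.png")
plan([(*w(28,86),.16,YAW+np.pi/2)])
for q in ["clip_left_post"]:
    for r in env.spot_point(q,p)[:3]: print(q,r["xy"],r["conf"],at_z(p,r["xy"],.122),inv(at_z(p,r["xy"],.122)))
E
```

```text
time_s: 8.75
position: [0.5785, 0.1659, 0.1904]
tcp_rot: [3.117, 0.392, -0.003]
force: [-0.1, 0.9, -0.1]
width: 0.0259
time_s: 9.55
position: [0.5786, 0.1658, 0.1904]
tcp_rot: [-2.382, -2.047, 0.003]
force: [-0.1, 0.1, 0.0]
width: 0.026
t 9.6 P [0.5786 0.1657 0.1903] xyaw 81.6 tilt 0.14 q7 0.61 F [-0.1 -0.6 -0.3] w 0.0259
dp [0.07, 0.18, 3.03] turn 0.008
clip_left_post [321.4, 255.2] 0.97 [0.5817616  0.16599125 0.122     ] [29.39873198 86.07590923]
```

View pics/w8.png

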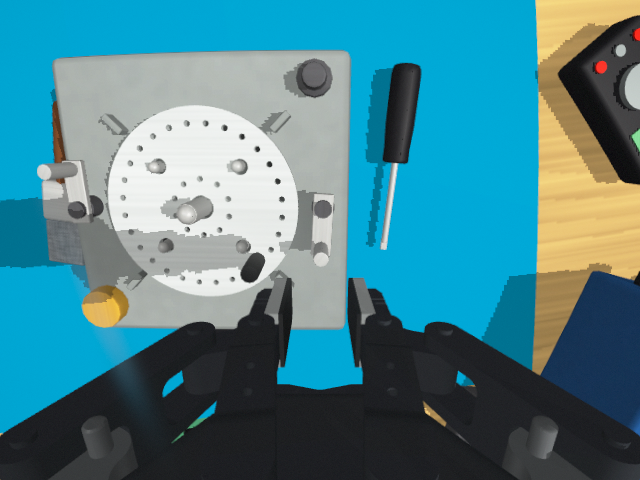

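```bash
python3 -m jog '{"grip":[2.6,2.6,2.6,2.6,2.6],"dp":[[0,0.25,2],[0,0.25,4],[0,0.25,6],[0,0.25,7.2],[0,0.25,7.2]],"turn":[0,0,0,0,0]}'
cat >> h.py <<'E'
def clip(side,a,z,r=28): # a deg closed angle; tool at post, jaws tangential
    px,py,b=(0,86,0) if side=="L" else (0,-86,np.pi)
    t=b-np.radians(a); return (*w(px+r*np.cos(t),py+r*np.sin(t)),z,YAW+t+np.pi/2)
E
python3 - <<'E'
from h import *
p=env.read_camera("wrist");save(p,"w9.png")
plan([clip("L",a,.119) for a in (0,12,24,36,48,60,72,84,92,98)])
E
```

```text
time_s: 10.15
position: [0.5802, 0.1651, 0.1171]
tcp_rot: [-2.388, -2.038, 0.006]
force: [-0.3, -0.2, -0.3]
width: 0.0258
t 10.2 P [0.581  0.1657 0.1186] xyaw 81.0 tilt 0.11 q7 0.55 F [-0.4  0.4  0.7] w 0.0257
dp [0.03, -0.07, -0.04] turn -0.002
dp [-0.55, -0.13, -0.04] turn 0.207
dp [-1.11, -0.31, -0.04] turn 0.417
dp [-1.61, -0.6, -0.04] turn 0.626
dp [-2.05, -0.99, -0.04] turn 0.836
dp [-2.39, -1.47, -0.04] turn 1.045
dp [-2.63, -2.0, -0.03] turn 1.254
dp [-2.76, -2.57, -0.03] turn 1.464
dp [-2.77, -2.96, -0.03] turn -1.538
dp [-2.75, -3.26, -0.03] turn -1.433
```

View pics/w9.png

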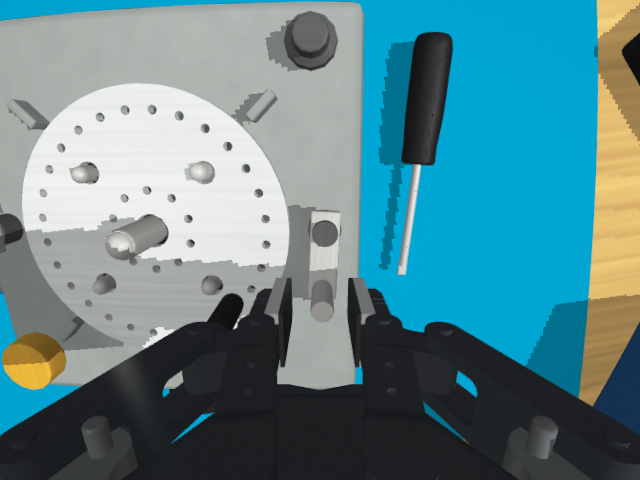

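```bash
python3 -m jog '{"grip":[1.8,1.8,1.8,1.8,1.8,1.8,1.8,1.8],"dp":[[0,-0.05,0],[-0.3,-0.1,0],[-0.55,-0.15,0],[-0.85,-0.2,0],[-1.1,-0.3,0],[-1.35,-0.45,0],[-1.6,-0.6,0],[-1.85,-0.8,0]],"turn":[0,0.1,0.2,0.3,0.42,0.52,0.63,0.73]}'
python3 - <<'E'
from h import *
p=env.read_camera("wrist");save(p,"w10.png")
plan([clip("L",a,.119) for a in (48,54,60,66,72,78,84,90,96)])
E
```

```text
time_s: 11.0
position: [0.5717, 0.1496, 0.1211]
tcp_rot: [-2.962, -1.047, -0.005]
force: [1.2, 0.4, -1.0]
width: 0.018
t 11.05 P [0.5713 0.1491 0.1211] xyaw 38.7 tilt 0.15 q7 -0.07 F [-0.1 -0.8 -0.4] w 0.0178
dp [-0.39, -0.04, 0.2] turn 0.098
dp [-0.68, -0.09, 0.2] turn 0.203
dp [-0.96, -0.16, 0.2] turn 0.308
dp [-1.24, -0.27, 0.2] turn 0.413
dp [-1.5, -0.4, 0.2] turn 0.517
dp [-1.75, -0.56, 0.2] turn 0.622
dp [-1.98, -0.74, 0.2] turn 0.727
dp [-2.18, -0.94, 0.2] turn 0.831
dp [-2.37, -1.17, 0.2] turn 0.936
```

View pics/w10.png

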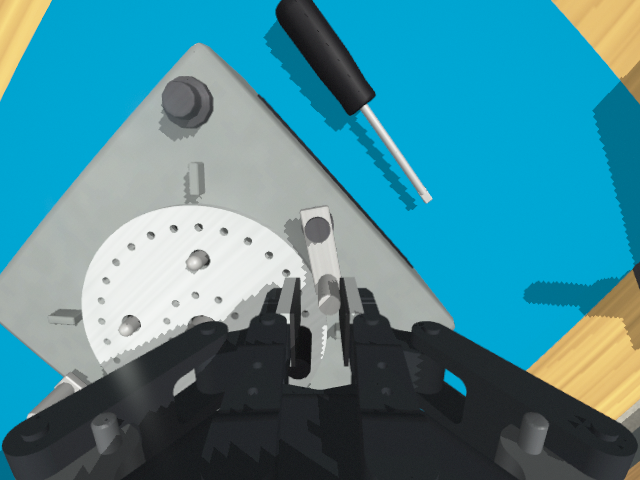

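```bash
python3 -m jog '{"grip":[1.8,1.8,1.8,1.8,1.8,1.8,1.8,1.8],"dp":[[-0.4,0,0.1],[-0.7,-0.1,0.1],[-0.95,-0.15,0.1],[-1.25,-0.25,0.1],[-1.5,-0.4,0.1],[-1.75,-0.55,0.1],[-2,-0.75,0.1],[-2.2,-0.95,0.1]],"turn":[0.1,0.2,0.31,0.41,0.52,0.62,0.73,0.83]}'
python3 - <<'E'
from h import *
p=env.read_camera("wrist");save(p,"w11.png")
plan([clip("L",a,.119) for a in (90,94,98,102)])
E
```

```text
time_s: 11.85
position: [0.5489, 0.1425, 0.12]
tcp_rot: [-3.132, 0.233, -0.005]
force: [1.1, 0.2, 0.1]
width: 0.0181
t 11.9 P [0.5484 0.1425 0.12  ] xyaw -8.7 tilt 0.16 q7 -0.79 F [ 0.5 -0.5 -0.2] w 0.0178
dp [-0.01, -0.03, 0.1] turn 0.003
dp [-0.21, -0.04, 0.1] turn 0.073
dp [-0.4, -0.06, 0.1] turn 0.143
dp [-0.59, -0.09, 0.1] turn 0.213
```

View pics/w11.png

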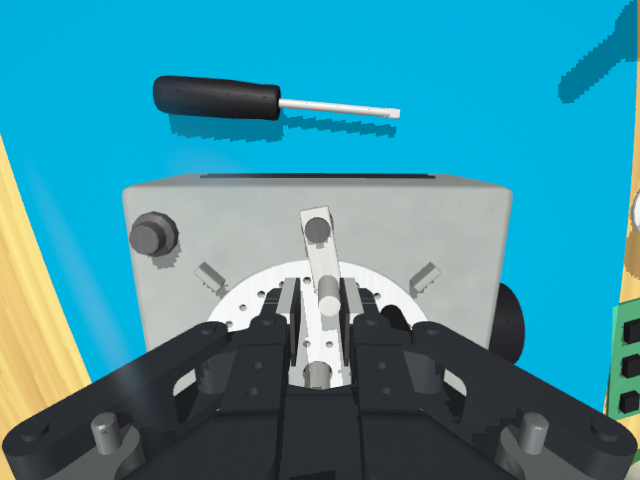

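Bar (318,230 to 330,300) is about 8° short of closed; the trailing finger bears on the post, so I push on.

```bash
python3 -m jog '{"grip":[1.8,1.8,1.8,1.8,1.8],"dp":[[-0.2,0,0],[-0.4,0,0],[-0.5,0,0],[-0.6,0,0],[-0.6,0,0]],"turn":[0,0,0,0,0]}'
python3 - <<'E'
from h import *
p=env.read_camera("wrist");save(p,"w12.png")
plan([])
E
```

```text
time_s: 12.4
position: [0.5435, 0.1429, 0.1192]
tcp_rot: [-3.132, 0.229, -0.005]
force: [5.7, -2.2, 0.5]
width: 0.0178
t 12.45 P [0.5435 0.1429 0.1192] xyaw -8.4 tilt 0.18 q7 -0.79 F [ 6.3 -1.1  1.1] w 0.0181
```

View pics/w12.png

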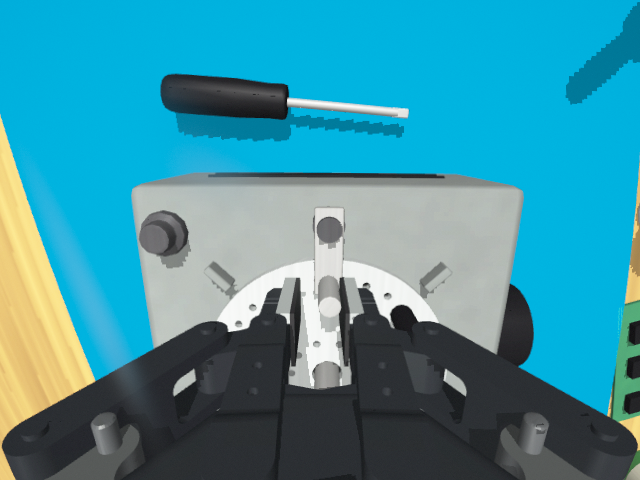

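```bash
python3 -m jog '{"grip":[1.8,2.6,2.6,2.6,2.6,2.6],"dp":[[0.4,0,0],[0.4,0,0],[0.4,0,-2],[0.4,0,-6],[0.4,0,-8],[0.4,0,-8]],"turn":[0,0,0,0,0,0]}'
python3 -c "
from h import *
plan([clip('R',0,.2)])"
```

```text
time_s: 13.05
position: [0.5468, 0.1436, 0.2014]
tcp_rot: [-3.132, 0.228, -0.006]
force: [-0.3, -0.7, -0.4]
width: 0.0261
t 13.05 P [0.5468 0.1436 0.2014] xyaw -8.3 tilt 0.24 q7 -0.72 F [-0.3 -0.7 -0.4] w 0.0261
dp [-2.77, 14.43, 0.1] turn -1.561
```

```bash
python3 -m jog '{"grip":[2.6,2.6,2.6,2.6,2.6,2.6,2.6,2.6],"dp":[[-0.5,3,0],[-1,6,0],[-1.5,9,0],[-2,12,0],[-2.8,14.4,0],[-2.8,14.4,0],[-2.8,14.4,0],[-2.8,14.4,0]],"turn":[-0.14,-0.28,-0.42,-0.56,-0.7,-0.84,-0.98,-1.13]}'
python3 -m jog '{"grip":[2.6,2.6,2.6,2.6],"dp":[[0,0,0],[0,0,0],[0,0,0],[0,0,0]],"turn":[-0.14,-0.28,-0.43,-0.43]}'
python3 - <<'E'
from h import *
p=env.read_camera("wrist");save(p,"w13.png")
plan([clip('R',a,.12) for a in (0,5,10)])
for r in env.spot_point("clip_right_post",p)[:3]: print(r["xy"],r["conf"],at_z(p,r["xy"],.122),inv(at_z(p,r["xy"],.122)))
E
```

```text
time_s: 13.85
position: [0.4958, 0.0039, 0.1975]
tcp_rot: [-2.763, -1.491, 0.004]
force: [-0.0, -0.2, 0.8]
width: 0.026
time_s: 14.25
position: [0.496, 0.0043, 0.1975]
tcp_rot: [-2.386, -2.04, 0.002]
force: [-0.3, -0.0, -0.5]
width: 0.0262
t 14.3 P [0.4962 0.0042 0.1976] xyaw 80.9 tilt 0.16 q7 0.95 F [ 0.1 -0.9 -0.6] w 0.0262
dp [0.09, 0.23, 7.76] turn -0.004
dp [0.34, 0.24, 7.76] turn 0.083
dp [0.58, 0.27, 7.76] turn 0.17
[325.2, 250.5] 0.69 [0.49846913 0.00739453 0.122     ] [-28.3543343  -83.49749785]
```

View pics/w13.png

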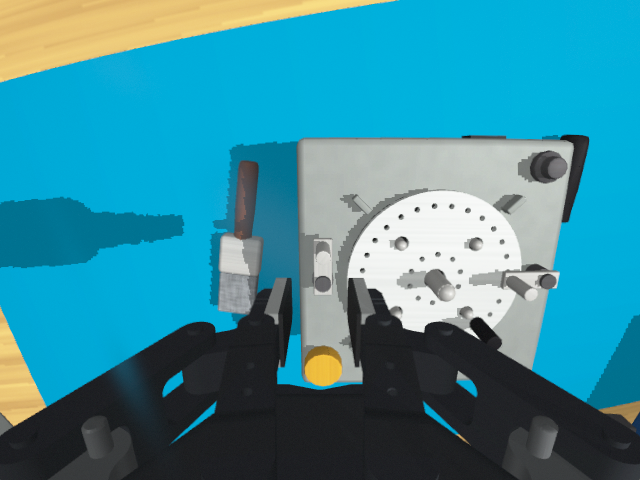

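```bash
python3 -m jog '{"grip":[2.6,2.6,2.6,2.6,2.6],"dp":[[0.2,0.2,3],[0.2,0.2,5],[0.2,0.2,7],[0.2,0.2,7.7],[0.2,0.2,7.7]],"turn":[0,0,0,0,0]}'
python3 - <<'E'
from h import *
p=env.read_camera("wrist");save(p,"w14.png")
plan([clip('R',a,.12) for a in (3,9,15,21,27,33,39,45)])
E
```

```text
time_s: 14.85
position: [0.4987, 0.006, 0.1209]
tcp_rot: [-2.388, -2.038, 0.002]
force: [0.1, 0.2, 0.4]
width: 0.0258
t 14.9 P [0.4994 0.0061 0.1218] xyaw 81.0 tilt 0.03 q7 0.84 F [-0.1  0.5 -0.4] w 0.0259
dp [0.01, -0.07, 0.18] turn 0.05
dp [0.3, -0.04, 0.18] turn 0.155
dp [0.59, 0.02, 0.18] turn 0.26
dp [0.87, 0.11, 0.18] turn 0.364
dp [1.14, 0.23, 0.18] turn 0.469
dp [1.39, 0.37, 0.18] turn 0.574
dp [1.63, 0.54, 0.18] turn 0.679
dp [1.85, 0.74, 0.18] turn 0.783
```

View pics/w14.png

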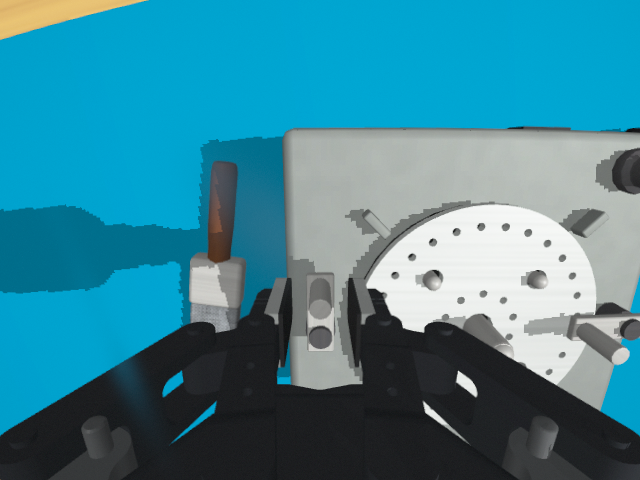

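Post (320,295) sits between the pads. Sweep.

```bash
python3 -m jog '{"grip":[1.8,1.8,1.8,1.8,1.8,1.8,1.8,1.8],"dp":[[0,-0.05,0.1],[0.3,-0.05,0.1],[0.6,0,0.1],[0.85,0.1,0.1],[1.15,0.2,0.1],[1.4,0.35,0.1],[1.65,0.55,0.1],[1.85,0.75,0.1]],"turn":[0.05,0.15,0.26,0.36,0.47,0.57,0.68,0.78]}'
python3 - <<'E'
from h import *
plan([clip('R',a,.12) for a in (45,51,57,63,69,75,81,87,90)])
E
```

```text
time_s: 15.7
position: [0.5094, 0.023, 0.1217]
tcp_rot: [2.987, 0.971, -0.001]
force: [-3.6, -0.5, -0.3]
width: 0.018
t 15.7 P [0.5094 0.023  0.1217] xyaw 36.0 tilt 0.04 q7 0.14 F [-3.6 -0.5 -0.3] w 0.018
dp [0.02, 0.0, 0.17] turn -0.001
dp [0.32, 0.01, 0.17] turn 0.103
dp [0.61, 0.06, 0.17] turn 0.208
dp [0.89, 0.14, 0.17] turn 0.313
dp [1.16, 0.24, 0.17] turn 0.417
dp [1.42, 0.37, 0.17] turn 0.522
dp [1.67, 0.53, 0.17] turn 0.627
dp [1.9, 0.72, 0.17] turn 0.732
dp [2.01, 0.82, 0.17] turn 0.784
```

```bash
python3 -m jog '{"grip":[1.8,1.8,1.8,1.8,1.8,1.8,1.8,1.8],"dp":[[0.3,0,0.1],[0.6,0.05,0.1],[0.9,0.15,0.1],[1.15,0.25,0.1],[1.4,0.35,0.1],[1.65,0.55,0.1],[1.9,0.7,0.1],[2,0.8,0.1]],"turn":[0.1,0.2,0.31,0.42,0.52,0.63,0.73,0.78]}'
python3 - <<'E'
from h import *
p=env.read_camera("wrist");save(p,"w15.png")
plan([clip('R',a,.12) for a in (90,)])
E
```

```text
time_s: 16.5
position: [0.5309, 0.0288, 0.1209]
tcp_rot: [-3.132, 0.235, -0.001]
force: [-1.3, 0.3, 0.5]
width: 0.0179
t 16.55 P [0.5311 0.0288 0.1209] xyaw -8.6 tilt 0.07 q7 -0.54 F [-0.8  1.1  0.8] w 0.0177
dp [-0.06, 0.07, 0.09] turn 0.005
```

View pics/w15.png

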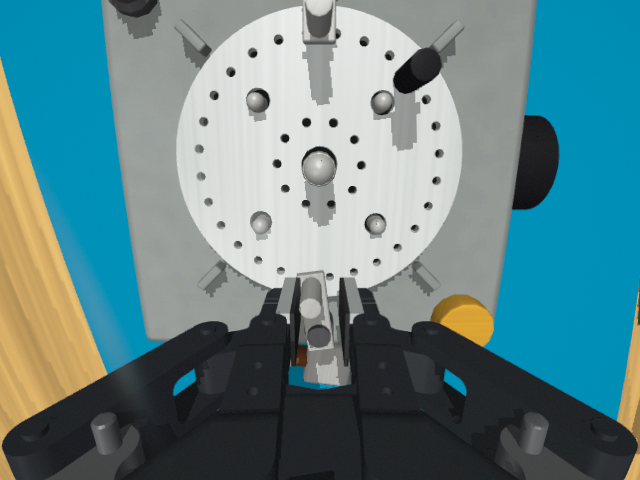

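Still a few degrees short; push further along +x.

```bash
python3 -m jog '{"grip":[1.8,1.8,1.8,1.8,1.8],"dp":[[0.2,0,0],[0.35,0,0],[0.45,0,0],[0.55,0,0],[0.55,0,0]],"turn":[0,0,0,0,0]}'
python3 - <<'E'
from h import *
p=env.read_camera("wrist");save(p,"w16.png")
plan([])
E
```

```text
time_s: 17.05
position: [0.5348, 0.0279, 0.1197]
tcp_rot: [3.133, -0.228, -0.004]
force: [-5.5, 2.5, 4.2]
width: 0.0176
t 17.1 P [0.5348 0.0279 0.1197] xyaw -8.3 tilt 0.15 q7 -0.53 F [-5.8  2.1  6.2] w 0.0178
```

View pics/w16.png

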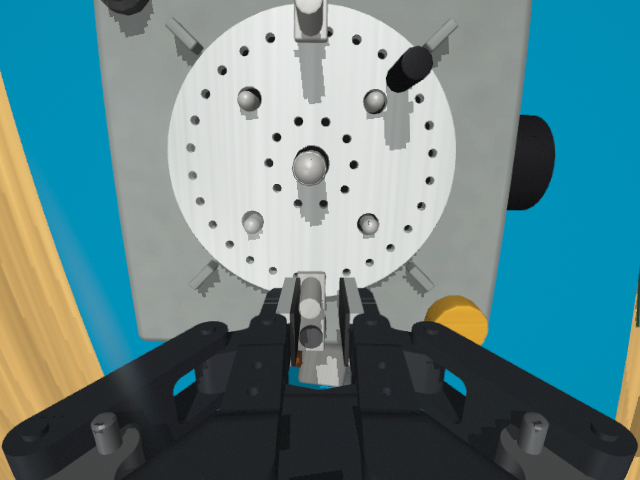

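```bash
python3 -m jog '{"grip":[1.8,2.6,2.6,2.6,2.6,2.6,2.6],"dp":[[-0.4,0,0],[-0.4,0,0],[-0.4,0,-2],[-0.4,0,-6],[-0.4,0,-10],[-0.4,0,-14],[-0.4,0,-14]],"turn":[0,0,0,0,0,0,0]}'
python3 -m jog '{"grip":[2.6,2.6,2.6,2.6,2.6,2.6,2.6,2.6],"dp":[[0,4,0],[-1,8,0],[-2,12,0],[-3,16,0],[-4,20,0],[-4,24,0],[-4,28,0],[-4,28,0]],"turn":[0,0,0,0,0,0,0,0]}'
python3 - <<'E'
from h import *
t=env.read_camera("top");a=t["frame"][170:320,190:380,::-1];cv2.imwrite("pics/t17.png",cv2.resize(a,None,fx=4,fy=4,interpolation=cv2.INTER_CUBIC))
p=env.read_camera("scene");a=p["frame"][150:320,220:420,::-1];cv2.imwrite("pics/s17.png",cv2.resize(a,None,fx=3.5,fy=3.5,interpolation=cv2.INTER_CUBIC))
for X in [w(-45,0),w(-30,45),w(20,-48),w(50,-10),w(-30,-45)]:
    for c in(t,p): print(np.round(at_depth(c,proj(c,[*X,.103])),4),end=' ')
    print()
for c in(t,p):
  for q in ["clip_left_post","clip_right_post","cover_lug"]:
    for r in env.spot_point(q,c)[:1]: x=at_z(c,r["xy"],.118 if 'lug' in q else .122);print(q,round(r["conf"],2),inv(x))
plan([])
E
```

```text
time_s: 17.8
position: [0.5358, 0.0283, 0.2655]
tcp_rot: [-3.133, 0.23, -0.018]
force: [-0.7, 0.8, -0.6]
width: 0.0259
time_s: 18.6
position: [0.4497, -0.2499, 0.259]
tcp_rot: [3.129, -0.244, -0.001]
force: [-1.4, -1.2, -0.9]
width: 0.0262
[0.4953 0.0927 0.0995] [0.4918 0.0983 0.098 ] 
[0.5166 0.1344 0.1044] [0.5127 0.1426 0.0965] 
[0.5517 0.035  0.1035] [0.5501 0.038  0.1002] 
[0.587  0.0678 0.1045] [0.585  0.0728 0.0987] 
[0.5036 0.0458 0.0955] [0.501  0.0488 0.1002] 
clip_left_post 0.58 [ 3.52220327 65.3814653 ]
clip_right_post 0.47 [  5.80610469 -58.18020772]
clip_left_post 0.58 [ 1.59736694 44.66879068]
clip_right_post 0.54 [ -4.00372613 -58.40409886]
cover_lug 0.65 [41.57968251 33.58776717]
t 19.0 P [ 0.4521 -0.2421  0.2598] xyaw -8.2 tilt 0.01 q7 0.18 F [-0.8  0.2  0.2] w 0.0261
```

View pics/t17.png

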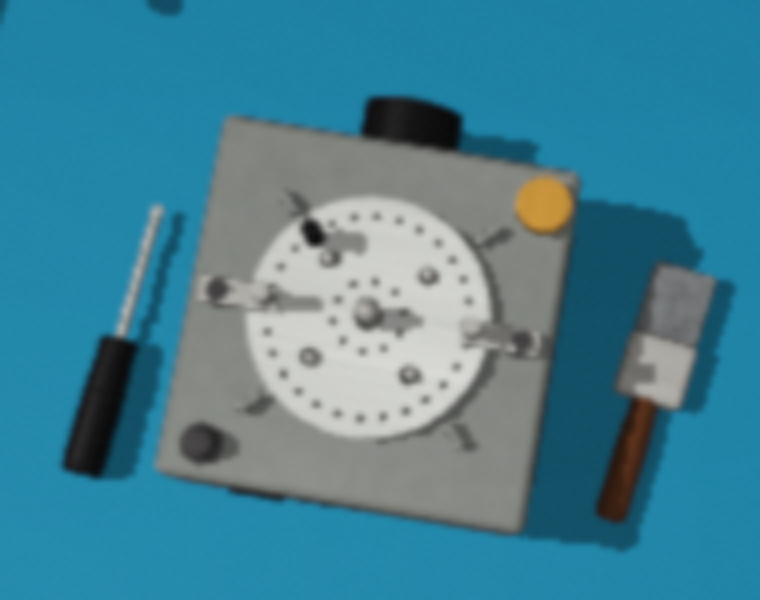

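View pics/s17.png

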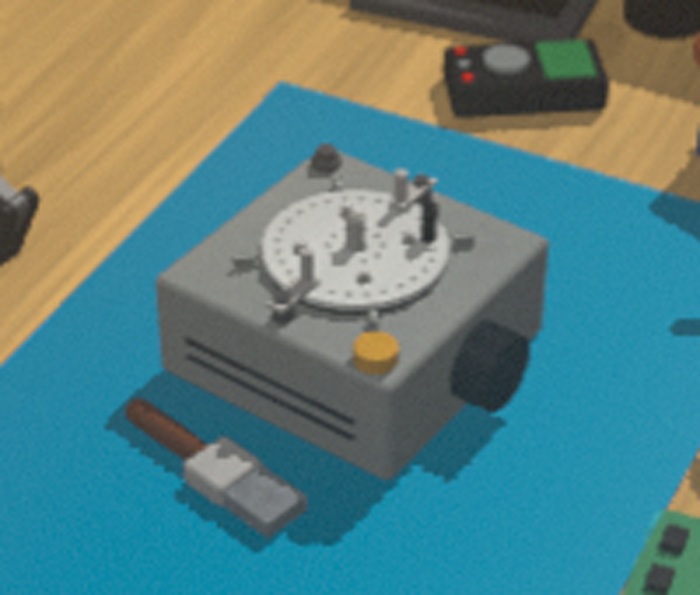

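```bash
python3 -m jog '{"grip":[2.6,2.6,2.6,2.6,2.6,2.6,2.6],"dp":[[0,-4,-2],[0,-8,-3],[0,-12,-4],[0,-16,-4],[0,-20,-4],[0,-21,-4],[0,-21,-4]],"turn":[0,0,0,0,0,0,0]}'
python3 - <<'E'
from h import *
p=env.read_camera("wrist");save(p,"w18.png")
plan([])
E
```

```text
time_s: 19.7
position: [0.4824, -0.0333, 0.2999]
tcp_rot: [3.134, -0.222, 0.001]
force: [-0.7, -1.1, 0.3]
width: 0.0257
t 19.75 P [ 0.4822 -0.0353  0.2997] xyaw -8.3 tilt 0.04 q7 -0.23 F [ 0.1 -0.9 -0.7] w 0.0261
```

View pics/w18.png

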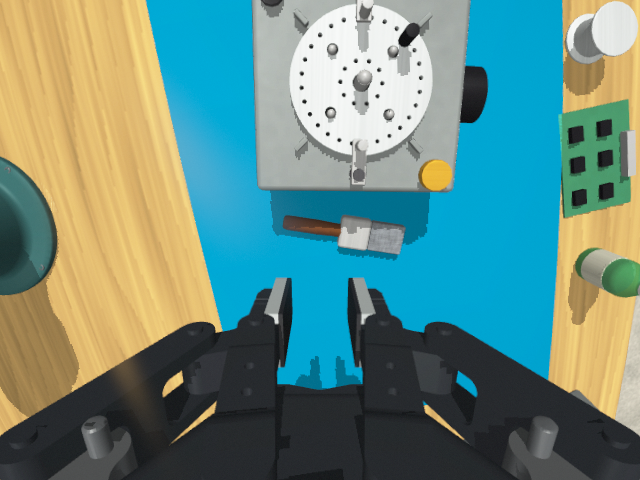

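```bash
python3 -c "
from h import *
print(env.finish_job())"
```

```text
the job is handed in; nothing more can be done
None
```

The cover is home on its seat and both turn-clips are closed over its rim; I handed the job in at about 20 s of the 58 s allowed.

- **Cover:** I straddled the lug with the fingers and turned it about 43° clockwise until the holes met the studs and the cover dropped. I then pressed on the lug with about 11 N. The tool met the lug top at z = 0.133 m, as expected for a home cover. All four studs show through the holes.
- **Clips:** I swung the left clip in first, then the right, each until it came up against its stop at about 6 N. The last wrist picture shows both bars pointing at the centre, and the gripper was clear of everything.
- **Loose things:** The flux tin, thumb nut, screwdriver, brush and meter show no visible movement in the last pictures. I did not check the wick cup at the end.

**Disagreeing checks:** In the far cameras the point network placed some clip posts several mm off, and in one case over 10 mm. The depth readings on the cover scattered by about 5 mm. For both I relied on the contact forces and the close-up pictures instead.

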